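# Give half light from the shelf lamp

## Robot

A 6-joint arm with a two-finger parallel gripper is mounted at the origin on the work surface. World frame = base frame: x ahead of the robot, y to its left, z up, the work surface at z = 0. Lengths are in m, angles in rad, forces in N, time in s.
With the tool pointing down it reaches from about 0.375 to 0.975 m from the base axis. Payload 3.8 kg.
Tool frame: the origin (TCP) lies at the very end of the fingers, on their centre line; the grasp point (between the pads) lies 19 mm behind it; z points along the fingers, x is the direction in which the jaws open and shut, and the axes are right-handed (so a half turn about z gives the same grasp; the last joint's range is limited). The gripper opens to 85 mm and grips with 20 to 120 N. Pads are 22 mm wide; open, the fingers measure 114 mm over their backs; the gripper's body (76 mm by 85 mm) begins 54 mm behind the grasp point. The pads swing forward as they close: fully open they stand 13 mm farther back than shut.
Start: joints at [1.166, 0.264, 1.604, -0, 1.274, -0.037], TCP at [0.243, 0.63, 0.231] pointing down, gripper open.
Joint ranges: [-2.63, 2.63], [-0.94, 2.18], [0.31, 2.57], [-1.31, 4.45], [0, 2.66], [-2.55, 2.55]. Speed limits (rad/s): [2.57, 2.57, 3.14, 3.14, 3.14, 3.14].

## Interface

Orientations are given as a unit quaternion [w, x, y, z].
In Python, from station import monitor, cams, ctrl gives the robot as it stands.
- The arm moves only by the tool send_rows, never from a script. Its argument "increments" is a list of rows, each an object of numbers: "claw": the closure, from 0 (fully open) to 1 (shut); "x", "y", "z": the shift along the tool's x, y, z in cm; "roll": the turn about the tool's z in degrees. A call has 1 to 10 rows; each row shifts and turns the commanded pose from where the row before left it, along the tool's axes as they then stand; what a row does not reach is not made up. A row lasts 1/10 s, in which the tool goes at most 50 mm and 8.59 degrees, less where a joint would pass 70% of its speed; a pose out of reach is approached as far as the arm can. A call with a gripper value outside its range is refused whole. The fingers move at their own pace and stop on an object; the grip force is fixed at half the most. Time passes only in rows, so rows that do not move let the fingers close. It gives the time, the measured TCP pose, the force and the opening at its end, in the units of the state.
- monitor.sense(): the state, without advancing time (a new reading comes with each control period).
- cams.camera(name): name is "scene" or "top" or "wrist"; returns a dict with "image" (480x640x3 uint8, red, green, blue), "fx", "fy", "cx", "cy" (pixels), "k1" (the pictures are not rectified: a ray, as slopes to the right and down, at radius r is drawn at 1 + k1 r^2 times it, then the intrinsics apply), "R" (3x3) and "t" (3): a world point X has camera coordinates R X + t. Camera axes: x right, y down, z forward; pixel columns grow to the right and rows downward; lengths in m; the calibration is good to about 2 mm. A picture is of the moment at which its call begins. There is no depth.
- ctrl.job_done(): hands the job in, once; it reports no verdict.
The state is a dict: "time_s": time; "joint_positions": joint angles; "dq": joint speeds; "effort": joint torques, N m; "tcp_pos": TCP position; "tcp_rot": TCP orientation; "force": force on the tool from outside, world axes, zero at the start; "moment": the same for the moment, N m; "grip_width": finger opening in m.
Only numpy, scipy, OpenCV 4.12 (cv2) and the standard library are available. Lean on these libraries where they do the work, as an engineer would, in place of code of your own. Each camera call takes 0.05 s, during which the arm holds its last target. There are 200 camera calls.

## Task

Press the battery hatch of the grey shelf lamp down until it clicks fully shut under its catch; then slide the lamp's sprung shutter by its upright tab until the light window is half uncovered, and finish while still holding the shutter there with the gripper, because its spring closes it as soon as it is let go. Leave the trinket box, torch, bell and clip holder where they stand.

Things in the scene. Friction and masses are not known exactly. Their poses are not given: they have to be found in the camera images.
- lamp: Grey oblong lamp screwed to a frosted glass shelf whose top is 100 mm above the work surface; it does not move. Case 110 mm (x) by 280 mm (y) by 60 mm high. Origin at the centre of its underside, z up, +y along its length from the light window to the battery bay (y 15 to 140 mm).
- window (a point): Centre of the white light window (64 mm in x, 60 mm in y) in the lamp's top; lamp frame x 0, y -100, z 61 mm. Aluminium guide rails flank it (|x| 40 to 52 mm, y -138 to 14 mm, tops 69 mm above the underside), each with a pip 4 mm high beside the window's middle (y -100 mm).
- shutter (a joint): Travel in m of the steel shutter plate (78 x 60 mm, 4 thick, top 65.5 mm above the lamp's underside) along the lamp's +y, towards the battery bay: 0 closed, covering the window; 0.030 half, its rear edge (away from the bay) level with the pips; 0.060 end stop, window clear. A spring always pulls it back to 0: 3 N at 0, 6.6 N at half, 10 N at the stop.
- shutter_tab (a point): Centre of the top of the upright steel tab in the middle of the shutter plate, moving with it; at 0 it lies at x = 0, y = -100, z = 91.5 mm in the lamp's frame. The tab is 30 mm wide (lamp x), 12 mm thick (lamp y) and stands 26 mm above the plate.
- hatch (a joint): Angle in rad of the hinged battery hatch: 0 fully shut, larger = free edge higher. Starts open at 0.3 to 0.55 and stays where left by hinge friction. At about 0.15 its edge meets the spring catch and rests ajar there unless pressed; about 8 N down on the pad takes it past, and it then stays shut at about 0.
- hatch_pad (a point): Middle of the round pad (22 mm across) on top of the hatch, where to press; moves with the hatch. Shut, it lies at lamp x -12, y 78, z 66 mm. The hatch is 83 mm (x) by 110 mm (y), 6 mm thick. Its hinge axis runs along lamp y at x 45, z 63 mm, 57 mm from the pad; the free edge is on the lamp's -x side.
- catch_top (a point): Top of the steel spring catch (30 mm wide in lamp y, 10 mm in x) on the lamp's -x edge in front of the hatch; lamp x -44, y 78, z 75 mm. It gives way up to 6 mm towards lamp -x as the hatch edge passes.
- trinket_box: White round lidded ceramic box, 80 mm across, 61 mm high, loose; origin at the centre of its underside. Leave alone.
- torch: Silver torch standing on its head, 42 mm across, 101 mm high, loose; origin at the centre of its underside. Leave alone.
- bell: Small steel hand bell, 54 mm across, 93 mm high, loose; origin at the centre of its underside. Leave alone.
- clip_holder: Stainless spring clip holder on a 45 x 60 mm foot gripping an upright black gate fob, 67 mm high in all, loose; origin at the centre of its underside. Leave alone.

How it is judged:
On the way, in this order (a step that is already met when the one before it is completed fails the run):
1. the hatch is fully shut under its catch while the shutter is still closed (value of joint hatch below 0.05 rad and value of joint shutter below 0.01 m), for 0.2 s.
2. the fingers hold the shutter half open (value of joint shutter between 0.0245 and 0.0355 m and contact force between the fingers and shutter above 2 N), for 0.3 s.
At the end, for the whole second after the job is handed in: The hatch is shut (under 0.05 rad) and the shutter stands still at half travel, 30 mm within 5.5 mm, held there against its spring by the fingers (more than 2 N between them), through the last second (all of step 2 and value of joint hatch below 0.05 rad and velocity of joint shutter between -0.01 and 0.01 m/s); the arm keeps its last pose, push and grip.
It fails at once if a bystander is moved more than 15 mm (distance of any of trinket_box, torch, bell, clip_holder from where it was at the start of the episode above 0.015 m).
It also fails if it takes over 43 s, if anything falls off the work surface, if the arm or the gripper's body presses on something with over 40 N, if the wrist force passes 120 N, or if a joint passes its speed limit or range.

## Working session

There is one attempt and no reset: what is moved stays moved. The work goes in short steps, Python scripts to look and compute and a tool call to move; the robot and the scene stay as the last step left them, time stands still between calls to the robot, and variables do not carry over. Pictures are saved under pics/ and viewed, about 8 in all and at most 12, crops included, and the job is handed in when it is done.

Besides the shell and the picture viewer there is one more tool, called after "Emit:" by a JSON object that holds its "api" and its "payload", one argument or row to a line. send_rows: Moves the arm, as the interface text tells. Its arguments: {"type":"object","properties":{"increments":{"type":"array"}},"required":["increments"]}

```bash
mkdir -p pics
cat > h.py <<'E'
import numpy as np, cv2
from station import monitor, cams, ctrl
def snap(n,f):
    c=cams.camera(n); cv2.imwrite(f'pics/{f}.png',c['image'][:,:,::-1]); np.savez(f'pics/{f}.npz',**c); return c
def ray(c,u,v):
    d=np.array([(u-c['cx'])/c['fx'],(v-c['cy'])/c['fy']]); s=d.copy()
    for _ in range(20): s=d/(1+c['k1']*(s@s))
    R=np.array(c['R']);t=np.array(c['t']); return -R.T@t, R.T@np.array([s[0],s[1],1])
def onz(c,u,v,z):
    o,d=ray(c,u,v); return o+d*(z-o[2])/d[2]
def proj(c,X):
    p=np.array(c['R'])@np.array(X)+np.array(c['t']); s=p[:2]/p[2]; s=s*(1+c['k1']*(s@s)); return s*[c['fx'],c['fy']]+[c['cx'],c['cy']]
def tri(c1,p1,c2,p2):
    o1,d1=ray(c1,*p1);o2,d2=ray(c2,*p2)
    A=np.stack([d1,-d2],1);s=np.linalg.lstsq(A,o2-o1,rcond=None)[0]
    a,b=o1+d1*s[0],o2+d2*s[1]; return (a+b)/2,np.linalg.norm(a-b)
E
python3 - <<'E'
from h import *
for n in('top','scene'):
    c=snap(n,n+'0'); print(n,c['fx'],c['k1'],-np.array(c['R']).T@c['t'],c['R'])
print(monitor.sense())
E
```

```text
top 551.1675016077015 -0.12603254589552762 [0.51585612 0.01503737 1.15556537] [[ 3.16010238e-03 -9.99994710e-01 -7.70858032e-04]
 [-9.95826114e-01 -3.07661194e-03 -9.12188887e-02]
 [ 9.12160345e-02  1.05590159e-03 -9.95830568e-01]]
scene 510.860469740829 0.04435090761656145 [0.94769218 0.49891547 0.90346081] [[-0.83646028  0.54784502  0.01414323]
 [ 0.4063469   0.63732146 -0.65475457]
 [-0.36771782 -0.54192913 -0.75570922]]
{'time_s': 0.1, 'joint_positions': array([ 1.16612634e+00,  2.64679110e-01,  1.60524549e+00,  1.85074470e-05,
        1.27369097e+00, -3.69407582e-02]), 'dq': array([ 0.00026904, -0.00273048, -0.00340151, -0.00040434,  0.00115569,
        0.00021894]), 'effort': array([ 1.00581296e-04, -5.16706789e+01, -3.68592489e+01, -1.25093425e-04,
        6.30053037e-03,  7.51759785e-06]), 'tcp_pos': array([0.24242249, 0.62925845, 0.23008129]), 'tcp_rot': array([ 5.33731315e-04,  8.24469855e-01,  5.65904970e-01, -8.59221564e-04]), 'force': array([ 0.40837791, -0.32093556,  0.8854511 ]), 'moment': array([0.00236332, 0.00980975, 0.01030056]), 'grip_width': 0.08532958530194786}
```

View pics/top0.png

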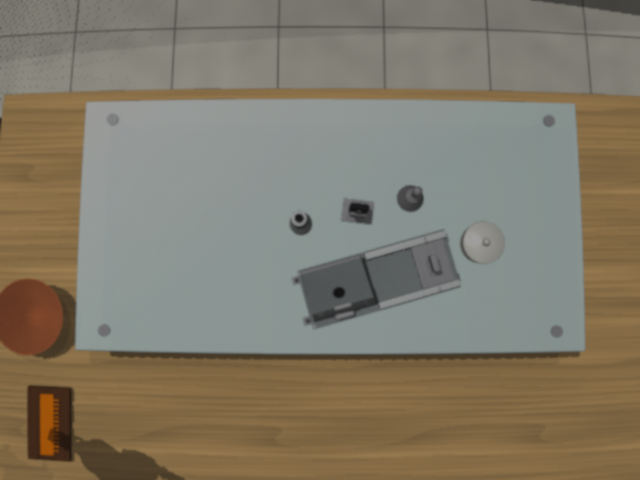

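View pics/scene0.png

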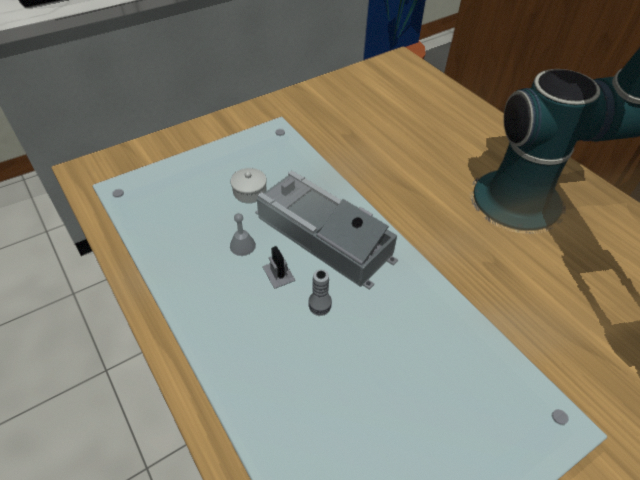

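The top view has the lamp at about (380,280), with the tab at (435,264) and the pad at (339,293). The window end is on the right, the catch faces the robot at (345,312), and the bystanders lie on the far and right sides. The scene view has the tab at (288,186) and the pad at (357,222). I'll zoom in for precise points.

Run:
```python
import cv2,numpy as np
a=cv2.imread('pics/top0.png')[220:340,285:485]; b=cv2.imread('pics/scene0.png')[165:295,245:415]
a=cv2.resize(a,None,fx=4,fy=4,interpolation=cv2.INTER_CUBIC); cv2.imwrite('pics/ca.png',np.clip(a*1.6,0,255).astype('uint8'))
b=cv2.resize(b,None,fx=4,fy=4,interpolation=cv2.INTER_CUBIC); cv2.imwrite('pics/cb.png',np.clip(b*1.6,0,255).astype('uint8'))
```

```text
(no output)
```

View pics/ca.png

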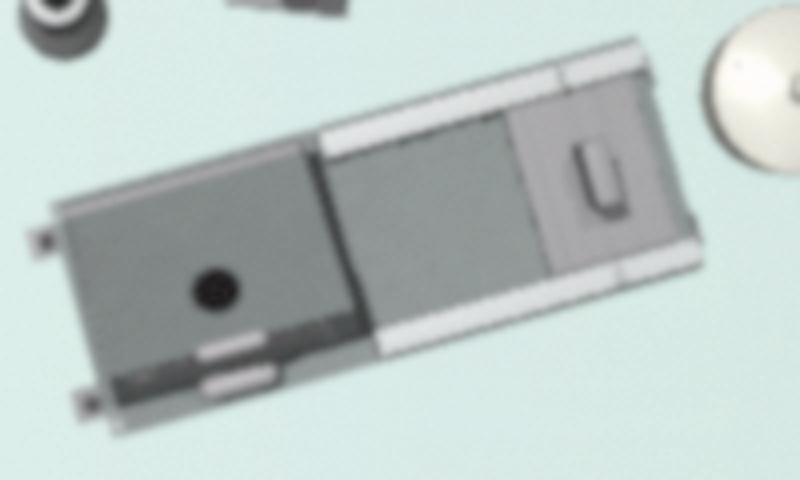

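View pics/cb.png

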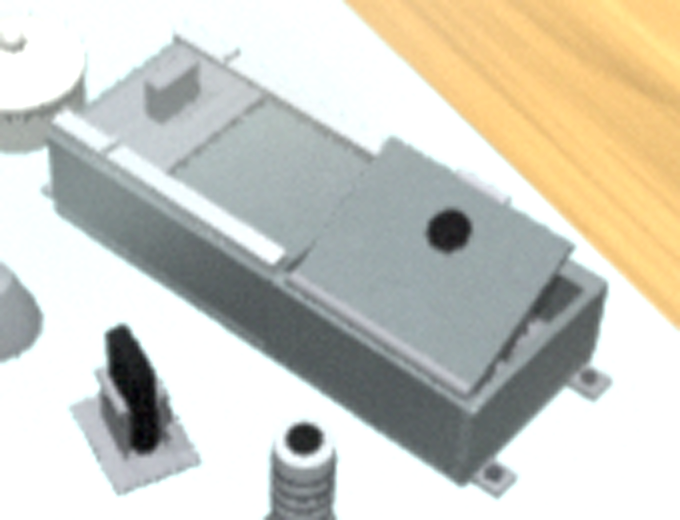

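Run:
```python
from h import *
ct=np.load('pics/top0.npz');cs=np.load('pics/scene0.npz')
A=lambda x,y:(x/4-.375+285,y/4-.375+220)
B=lambda x,y:(x/4-.375+245,y/4-.375+165)
pad,e1=tri(ct,A(216,290),cs,B(449,230)); tab,e2=tri(ct,A(603,173),cs,B(173,75))
print('pad',pad,e1,'tab',tab,e2)
W=np.array([onz(ct,*A(*p),.169) for p in [(320,131),(639,38),(703,266),(378,357)]])[:,:2]
L=np.array([[.052,.014],[.052,-.138],[-.052,-.138],[-.052,.014]])
a,b=W-W.mean(0),L-L.mean(0)
th=np.arctan2((b[:,0]*a[:,1]-b[:,1]*a[:,0]).sum(),(a*b).sum())
R=np.array([[np.cos(th),-np.sin(th)],[np.sin(th),np.cos(th)]]); o=W.mean(0)-R@L.mean(0)
print('yaw',np.degrees(th),'o',o,'res mm',((L@R.T+o-W)*1e3).round(1).tolist())
print('tab exp',o+R@[0,-.1],'padxy lamp',R.T@(pad[:2]-o),'tab lamp',R.T@(tab[:2]-o))
for t in (.3,.4,.5): # pad point about hinge: rel (-57,+3)
    print(t,.045-.057*np.cos(t)+.003*np.sin(t),.163+.057*np.sin(t)+.003*np.cos(t))
print('tool x axis',cv2.Rodrigues(np.zeros(3))[0][0]*0)
from scipy.spatial.transform import Rotation as Ro
q=monitor.sense()['tcp_rot'];print(Ro.from_quat(np.roll(q,-1)).as_matrix())
for n,p,z in (('torch',(299,219),.2),('bell',(417,191),.19),('box',(487,242),.16),('clip',(359,209),.165)): 
    X=onz(ct,*p,z)[:2];print(n,X,R.T@(X-o))
```

```text
pad [ 0.50740339 -0.01243601  0.19385666] 0.002470326365621529 tab [ 0.55857984 -0.18344022  0.18628571] 0.0015415529537106253
yaw 15.457082055272586 o [ 0.53114626 -0.08493686] res mm [[0.1, 1.3], [-1.8, -0.2], [0.9, -0.3], [0.7, -0.7]]
tab exp [ 0.5577979 -0.1813199] padxy lamp [-0.00356143  0.07620639] tab lamp [ 0.00018855 -0.10225203]
0.3 -0.008567619260175524 0.18271066124707316
0.4 -0.0063322216312385006 0.18796002849360174
0.5 -0.003583929411938645 0.1929600033861107
tool x axis [0. 0. 0.]
[[ 3.59501652e-01  9.33144095e-01 -8.12722147e-04]
 [ 9.33142260e-01 -3.59502559e-01 -1.85256627e-03]
 [-2.02088696e-03 -9.23847472e-05 -9.99997954e-01]]
torch [0.63349534 0.057858  ] [0.13670434 0.11035231]
bell [ 0.68570488 -0.15125857] [ 0.13129246 -0.10511529]
box [ 0.59737885 -0.28471234] [ 0.01059353 -0.21020175]
clip [ 0.65642531 -0.04928961] [0.13024834 0.00096897]
```

Lamp yaw is 15.5° and its origin is (0.531, -0.085). The fit residuals are under 2 mm and the pad and tab agree with it. Next I align tool x with lamp y, which makes tool y lamp x, and close the claw.

Emit:
{"api": "send_rows", "payload": {
  "increments": [
    {"claw": 1, "roll": -8.5},
    {"claw": 1, "roll": -8.5},
    {"claw": 1, "roll": -8.5},
    {"claw": 1, "roll": -8.5},
    {"claw": 1, "roll": -2.5}
  ]
}}

```text
$.increments[0]: bad value
```

```bash
cat > st.py <<'E'
from h import *
from scipy.spatial.transform import Rotation as Ro
th=np.radians(15.46);R2=np.array([[np.cos(th),-np.sin(th)],[np.sin(th),np.cos(th)]]);o=np.array([.5311,-.0849])
def st():
    s=monitor.sense();M=Ro.from_quat(np.roll(s['tcp_rot'],-1)).as_matrix()
    print('t',s['time_s'],'lamp xy mm',(R2.T@(s['tcp_pos'][:2]-o)*1e3).round(1),'z',s['tcp_pos'][2].round(4),'yaw-lamp',np.degrees(np.arctan2(M[1,0],M[0,0])).round(2)-105.46,'tilt',M[:,2].round(3),'F',s['force'].round(1),'w',s['grip_width'].round(4),'q',s['joint_positions'].round(2))
if __name__=='__main__': st()
E
python3 st.py
```

```text
Traceback (most recent call last):
  File "st.py", line 7, in <module>
    if __name__=='__main__': st()
                             ~~^^
  File "st.py", line 6, in st
    print('t',s['time_s'],'lamp xy mm',(R2.T@(s['tcp_pos'][:2]-o)*1e3).round(1),'z',s['tcp_pos'][2].round(4),'yaw-lamp',np.degrees(np.arctan2(M[1,0],M[0,0])).round(2)-105.46,'tilt',M[:,2].round(3),'F',s['force'].round(1),'w',s['grip_width'].round(4),'q',s['joint_positions'].round(2))
                                                                                                                                                                                                                                 ^^^^^^^^^^^^^^^^^^^^^
AttributeError: 'float' object has no attribute 'round'
```

Emit:
{"api": "send_rows", "payload": {
  "increments": [
    {"claw": 1, "x": 0, "y": 0, "z": 0, "roll": -8.5},
    {"claw": 1, "x": 0, "y": 0, "z": 0, "roll": -8.5},
    {"claw": 1, "x": 0, "y": 0, "z": 0, "roll": -8.5},
    {"claw": 1, "x": 0, "y": 0, "z": 0, "roll": -8.5},
    {"claw": 1, "x": 0, "y": 0, "z": 0, "roll": -2.5}
  ]
}}

```text
time_s: 0.6
tcp_pos: [0.2425, 0.6295, 0.2305]
tcp_rot: [0.0, 0.604, 0.797, -0.001]
force: [0.0, 0.1, 0.3]
grip_width: 0.0124
```

```bash
sed -i "s/s\['grip_width'\].round(4)/round(s['grip_width'],4)/" st.py; python3 st.py
```

```text
t 0.6 lamp xy mm [-87.7 765.5] z 0.2305 yaw-lamp 0.20000000000000284 tilt [-0.001 -0.001 -1.   ] F [0.  0.1 0.3] w 0.0124 q [ 1.17  0.26  1.6   0.    1.27 -0.68]
```

Emit:
{"api": "send_rows", "payload": {
  "increments": [
    {"claw": 1, "x": -4.1, "y": 0.46, "z": 0, "roll": 0},
    {"claw": 1, "x": -4.1, "y": 0.46, "z": 0, "roll": 0},
    {"claw": 1, "x": -4.1, "y": 0.46, "z": 0, "roll": 0},
    {"claw": 1, "x": -4.1, "y": 0.46, "z": 0, "roll": 0},
    {"claw": 1, "x": -4.1, "y": 0.46, "z": 0, "roll": 0},
    {"claw": 1, "x": -4.1, "y": 0.46, "z": 0, "roll": 0},
    {"claw": 1, "x": -4.1, "y": 0.46, "z": 0, "roll": 0},
    {"claw": 1, "x": -4.1, "y": 0.46, "z": 0, "roll": 0},
    {"claw": 1, "x": -4.1, "y": 0.46, "z": 0, "roll": 0},
    {"claw": 1, "x": -4.1, "y": 0.46, "z": 0, "roll": 0}
  ]
}}

```text
time_s: 1.6
tcp_pos: [0.3961, 0.2451, 0.2309]
tcp_rot: [-0.0, 0.606, 0.796, -0.0]
force: [0.5, -0.0, -0.5]
grip_width: -0.0005
```

Emit:
{"api": "send_rows", "payload": {
  "increments": [
    {"claw": 1, "x": -4.0, "y": 0.46, "z": 0, "roll": 0},
    {"claw": 1, "x": -4.0, "y": 0.46, "z": 0, "roll": 0},
    {"claw": 1, "x": -4.0, "y": 0.46, "z": 0, "roll": 0},
    {"claw": 1, "x": -4.0, "y": 0.46, "z": 0, "roll": 0},
    {"claw": 1, "x": -4.0, "y": 0.46, "z": 0, "roll": 0},
    {"claw": 1, "x": -4.0, "y": 0.46, "z": 0, "roll": 0},
    {"claw": 1, "x": -3.7, "y": 0.4, "z": 0, "roll": 0},
    {"claw": 1, "x": 0, "y": 0, "z": 0, "roll": 0}
  ]
}}

```text
time_s: 2.4
tcp_pos: [0.5012, -0.0155, 0.2309]
tcp_rot: [0.001, 0.608, 0.794, -0.001]
force: [0.5, 0.7, -0.2]
grip_width: -0.0001
```

```bash
python3 -c "
from st import *
st();snap('scene','s1')
i=cv2.imread('pics/s1.png')[130:310,240:440];cv2.imwrite('pics/s1c.png',cv2.resize(i,None,fx=3,fy=3))"
```

```text
t 2.4 lamp xy mm [-10.3  74.9] z 0.2309 yaw-lamp -0.28999999999999204 tilt [ 0.    -0.002 -1.   ] F [ 0.5  0.7 -0.2] w -0.0001 q [-0.08 -0.07  1.97 -0.    1.24 -1.91]
```

View pics/s1c.png

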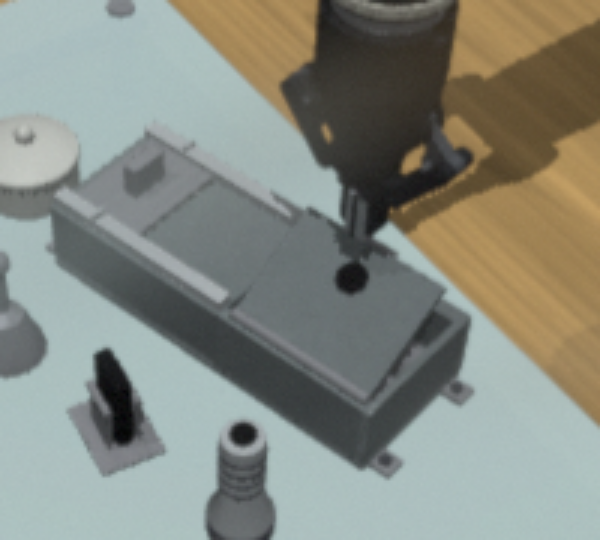

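The closed fingertips (360,240 in the crop) hover just above the pad (350,278), as computed. I'll press down gradually.

Emit:
{"api": "send_rows", "payload": {
  "increments": [
    {"claw": 1, "x": 0.3, "y": 0, "z": 2.0, "roll": 0},
    {"claw": 1, "x": 0, "y": 0, "z": 1.0, "roll": 0},
    {"claw": 1, "x": 0, "y": 0, "z": 0.5, "roll": 0},
    {"claw": 1, "x": 0, "y": 0, "z": 0.5, "roll": 0},
    {"claw": 1, "x": 0, "y": 0, "z": 0.5, "roll": 0},
    {"claw": 1, "x": 0, "y": 0, "z": 0.5, "roll": 0}
  ]
}}

```text
time_s: 3.05
tcp_pos: [0.4998, -0.0086, 0.1814]
tcp_rot: [0.0, 0.606, 0.796, 0.0]
force: [-0.2, 0.3, 0.7]
grip_width: -0.0001
```

Emit:
{"api": "send_rows", "payload": {
  "increments": [
    {"claw": 1, "x": 0, "y": 0, "z": 0.3, "roll": 0},
    {"claw": 1, "x": 0, "y": 0, "z": 0.3, "roll": 0},
    {"claw": 1, "x": 0, "y": 0, "z": 0.2, "roll": 0},
    {"claw": 1, "x": 0, "y": 0, "z": 0.2, "roll": 0}
  ]
}}

```text
time_s: 3.45
tcp_pos: [0.4996, -0.0089, 0.1736]
tcp_rot: [0.0, 0.606, 0.796, 0.0]
force: [-6.2, -0.1, 12.7]
grip_width: -0.0001
```

Emit:
{"api": "send_rows", "payload": {
  "increments": [
    {"claw": 1, "x": 0, "y": 0, "z": 0.2, "roll": 0},
    {"claw": 1, "x": 0, "y": 0, "z": 0.2, "roll": 0},
    {"claw": 1, "x": 0, "y": 0, "z": 0.15, "roll": 0}
  ]
}}

```text
time_s: 3.75
tcp_pos: [0.4997, -0.0089, 0.166]
tcp_rot: [0.0, 0.606, 0.796, 0.0]
force: [-0.4, -0.2, 0.3]
grip_width: -0.0001
```

```bash
python3 st.py
```

```text
t 3.75 lamp xy mm [-10.   81.6] z 0.166 yaw-lamp -0.03999999999999204 tilt [ 0.001 -0.    -1.   ] F [-0.4 -0.2  0.3] w -0.0001 q [-0.07 -0.02  2.04  0.    1.12 -1.91]
```

The force dropped off, so it has clicked past the catch. I'll nudge it slightly further to confirm, then lift and look.

Emit:
{"api": "send_rows", "payload": {
  "increments": [
    {"claw": 1, "x": 0, "y": 0, "z": 0.1, "roll": 0},
    {"claw": 1, "x": 0, "y": 0, "z": 0.1, "roll": 0},
    {"claw": 1, "x": 0, "y": 0, "z": 0, "roll": 0}
  ]
}}

```text
time_s: 4.05
tcp_pos: [0.4998, -0.009, 0.1657]
tcp_rot: [0.0, 0.606, 0.796, 0.0]
force: [-5.5, 0.5, 12.0]
grip_width: -0.0001
```

Emit:
{"api": "send_rows", "payload": {
  "increments": [
    {"claw": 0.5, "x": 0, "y": 0, "z": -4, "roll": 0},
    {"claw": 0.5, "x": 0, "y": 0, "z": -3, "roll": 0},
    {"claw": 0.5, "x": -4.5, "y": 0.2, "z": 0, "roll": 0},
    {"claw": 0.5, "x": -4.5, "y": 0.2, "z": 0, "roll": 0},
    {"claw": 0.5, "x": -4.5, "y": 0.2, "z": 0, "roll": 0},
    {"claw": 0.5, "x": -4.5, "y": 0.2, "z": 0, "roll": 0},
    {"claw": 0.5, "x": 0, "y": 0, "z": 0, "roll": 0},
    {"claw": 0.5, "x": 0, "y": 0, "z": 0, "roll": 0}
  ]
}}

```text
time_s: 4.85
tcp_pos: [0.5549, -0.181, 0.2329]
tcp_rot: [-0.001, 0.607, 0.795, 0.0]
force: [0.1, 0.5, 0.9]
grip_width: 0.0431
```

```bash
python3 -c "
from st import *
st();snap('scene','s2');snap('wrist','w2')
i=cv2.imread('pics/s2.png')[130:310,240:440];j=cv2.imread('pics/w2.png')
cv2.imwrite('pics/s2c.png',np.hstack([cv2.resize(i,(400,360)),cv2.resize(j,(400,300),interpolation=cv2.INTER_AREA)[[*range(300)]+[299]*60]]))"
```

```text
t 4.85 lamp xy mm [ -2.7 -99. ] z 0.2329 yaw-lamp -0.1699999999999875 tilt [-0.001  0.001 -1.   ] F [0.1 0.5 0.9] w 0.0431 q [-0.36  0.09  1.8   0.    1.25 -2.2 ]
```

View pics/s2c.png

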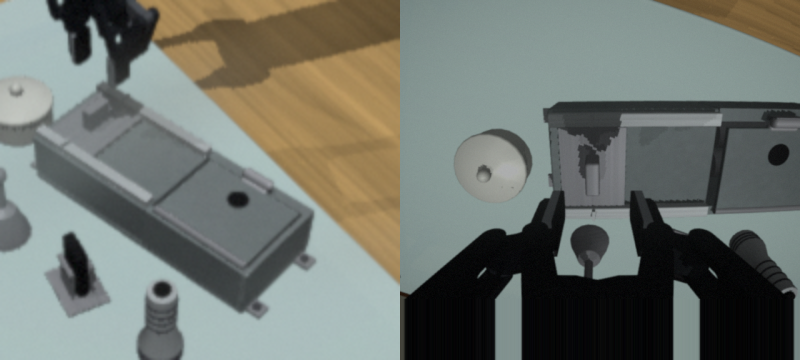

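The hatch lies flush and shut, bottoming at z 0.166 with 12 N. The shutter is still closed, and the tab (592,180) sits between the open fingers in the wrist view. I'll descend and grip.

Emit:
{"api": "send_rows", "payload": {
  "increments": [
    {"claw": 0.5, "x": -0.1, "y": 0.3, "z": 2.5, "roll": 0},
    {"claw": 0.5, "x": 0, "y": 0, "z": 2.0, "roll": 0},
    {"claw": 0.5, "x": 0, "y": 0, "z": 1.0, "roll": 0},
    {"claw": 0.5, "x": 0, "y": 0, "z": 0.6, "roll": 0},
    {"claw": 0.5, "x": 0, "y": 0, "z": 0, "roll": 0}
  ]
}}

```text
time_s: 5.45
tcp_pos: [0.5578, -0.1795, 0.1722]
tcp_rot: [-0.001, 0.605, 0.796, -0.0]
force: [-0.3, -0.8, 0.9]
grip_width: 0.0425
```

Emit:
{"api": "send_rows", "payload": {
  "increments": [
    {"claw": 0.7, "x": 0, "y": 0, "z": 0, "roll": 0},
    {"claw": 0.8, "x": 0, "y": 0, "z": 0, "roll": 0},
    {"claw": 1, "x": 0, "y": 0, "z": 0, "roll": 0},
    {"claw": 1, "x": 0, "y": 0, "z": 0, "roll": 0},
    {"claw": 1, "x": 0, "y": 0, "z": 0, "roll": 0},
    {"claw": 1, "x": 0, "y": 0, "z": 0, "roll": 0}
  ]
}}

```text
time_s: 6.05
tcp_pos: [0.5592, -0.1814, 0.1743]
tcp_rot: [0.002, 0.606, 0.796, 0.0]
force: [-0.4, -3.5, 6.1]
grip_width: 0.0108
```

```bash
python3 st.py
```

```text
t 6.05 lamp xy mm [   1.4 -100.5] z 0.1743 yaw-lamp -0.029999999999986926 tilt [ 0.003 -0.002 -1.   ] F [-0.4 -3.5  6.1] w 0.0108 q [-0.36  0.14  1.86 -0.    1.14 -2.2 ]
```

Emit:
{"api": "send_rows", "payload": {
  "increments": [
    {"claw": 1, "x": 0.3, "y": 0, "z": -0.2, "roll": 0},
    {"claw": 1, "x": 0.5, "y": 0, "z": 0, "roll": 0},
    {"claw": 1, "x": 0.5, "y": 0, "z": 0, "roll": 0},
    {"claw": 1, "x": 0.5, "y": 0, "z": 0, "roll": 0},
    {"claw": 1, "x": 0.5, "y": 0, "z": 0, "roll": 0},
    {"claw": 1, "x": 0.5, "y": 0, "z": 0, "roll": 0},
    {"claw": 1, "x": 0.2, "y": 0, "z": 0, "roll": 0},
    {"claw": 1, "x": 0, "y": 0, "z": 0, "roll": 0},
    {"claw": 1, "x": 0, "y": 0, "z": 0, "roll": 0}
  ]
}}

```text
time_s: 6.95
tcp_pos: [0.5508, -0.1522, 0.1744]
tcp_rot: [0.001, 0.606, 0.796, -0.0]
force: [4.0, -5.8, -2.3]
grip_width: 0.0104
```

```bash
python3 -c "
from st import *
st();snap('scene','s3');snap('top','t3')
i=cv2.imread('pics/s3.png')[150:270,240:400];j=cv2.imread('pics/t3.png')[220:340,325:485]
cv2.imwrite('pics/s3c.png',np.clip(np.vstack([cv2.resize(k,(400,300),interpolation=cv2.INTER_CUBIC) for k in(i,j)])*1.5,0,255))"
```

```text
t 6.95 lamp xy mm [  1.  -70.1] z 0.1744 yaw-lamp -0.01999999999999602 tilt [ 0.001 -0.002 -1.   ] F [ 4.  -5.8 -2.3] w 0.0104 q [-0.31  0.11  1.89 -0.    1.14 -2.15][ WARN:0@3.962] global loadsave.cpp:1063 imwrite_ Unsupported depth image for selected encoder is fallbacked to CV_8U.
```

View pics/s3c.png

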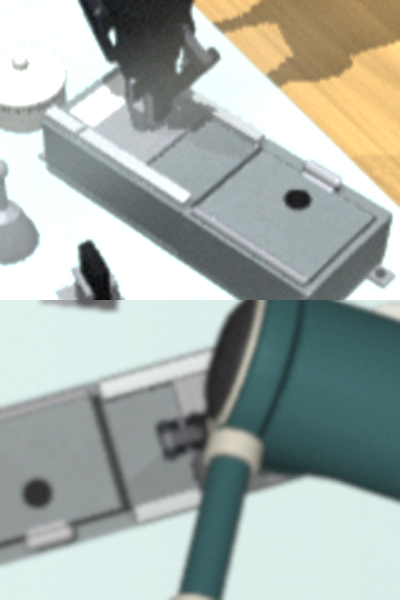

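The window is half uncovered (white at 100,97) and the shutter edge is level with the pip. Travel is 30.4 mm, and the force along the lamp is 6.7 N against 6.6 N expected at half. I'll hold it briefly, then hand in.

Emit:
{"api": "send_rows", "payload": {
  "increments": [
    {"claw": 1, "x": 0, "y": 0, "z": 0, "roll": 0},
    {"claw": 1, "x": 0, "y": 0, "z": 0, "roll": 0},
    {"claw": 1, "x": 0, "y": 0, "z": 0, "roll": 0},
    {"claw": 1, "x": 0, "y": 0, "z": 0, "roll": 0},
    {"claw": 1, "x": 0, "y": 0, "z": 0, "roll": 0}
  ]
}}

```text
time_s: 7.55
tcp_pos: [0.5508, -0.1523, 0.1744]
tcp_rot: [0.001, 0.606, 0.796, -0.0]
force: [3.7, -5.9, -1.8]
grip_width: 0.0102
```

```bash
python3 -c "
from st import *
st();print(ctrl.job_done());st()"
```

```text
t 7.55 lamp xy mm [  1.  -70.3] z 0.1744 yaw-lamp -0.029999999999986926 tilt [ 0.001 -0.002 -1.   ] F [ 3.7 -5.9 -1.8] w 0.0102 q [-0.31  0.11  1.89 -0.    1.14 -2.15]
the job is handed in; nothing more can be done
None
the job is handed in; nothing more can be done
```

I pressed the hatch shut past its catch with the shutter still closed. Then I gripped the shutter's tab, slid it to half, and handed the job in at 7.55 s with the gripper still holding it.

- **Hatch:** the force fell from about 13 N to 0 as it passed the catch. The pad then bottomed at z 0.166 m, the shut height, and the pictures show the hatch flush.
- **Shutter:** the fingers moved 30.2 mm along the lamp and were standing still. The pull along the lamp was about 6.7 N against 6.6 N expected at half, and the last picture shows the window half uncovered.
- **Bystanders:** I did not touch them. The box, bell and clip holder showed no visible movement in the last scene picture. The torch was outside that crop, and I did not measure any of them at the end.
- **Small disagreements:** the grip reads 10 mm on the 12 mm tab. When the fingers closed they pressed about 6 N on the shutter plate, so I raised them 2 mm.

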